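# Park the sample pot at the top of its gutter

## Robot

A 6-joint arm with a two-finger parallel gripper is mounted at the origin on the work surface. World frame = base frame: x ahead of the robot, y to its left, z up, the work surface at z = 0. Lengths are in m, angles in degrees, forces in N, time in s.
With the tool pointing down it reaches from about 0.425 to 0.95 m from the base axis. Payload 3.5 kg.
Tool frame: the origin (TCP) lies between the finger pads; the fingertips stand 25 mm ahead of it and the grasp point (between the pads) lies 6 mm ahead of it; x points along the fingers, y is the direction in which the jaws open and shut, and the axes are right-handed (so a half turn about x gives the same grasp; the last joint's range is limited). The gripper opens to 85 mm and grips with 20 to 120 N. Pads are 22 mm wide; open, the fingers measure 114 mm over their backs; the gripper's body (76 mm by 85 mm) begins 54 mm behind the grasp point. The pads swing forward as they close: fully open they stand 13 mm farther back than shut.
Start: joints at [67.494, 16.404, 90.338, -0, 73.258, -8.594], TCP at [0.162, 0.655, 0.256] pointing down, gripper open.
Joint ranges: [-158.93, 158.93], [-51.34, 127.21], [12.03, 142.37], [-87.48, 267.48], [13.55, 161.25], [-162.69, 162.69]. Speed limits (degrees/s): [159.86, 159.86, 180, 180, 180, 180].

## Interface

Orientations are given as a 3x3 rotation matrix whose columns are the frame's x, y, z axes.
In Python, from cell import manip gives the robot as it stands.
- The arm moves only by the tool play_rows, never from a script. Its argument "steps" is a list of rows, each an object with "offset": the shift along the tool's x, y, z in cm, a list of three; "rotation": the turn, a rotation vector about the tool's x, y, z in rad, a list of three; "hand": the closure, from -1 (fully open) to 1 (shut), so that 0 is half open. In form: [{"offset": [tx, ty, tz], "rotation": [ax, ay, az], "hand": hand}, ...]. A call has 1 to 12 rows; each row is the pose to reach, as a shift and turn from the pose commanded when the call began, along the tool's axes at that moment; what a row does not reach only later rows make up. A row lasts 1/10 s, in which the tool goes at most 50 mm and 8.59 degrees, less where a joint would pass 70% of its speed; a pose out of reach is approached as far as the arm can. A call with a gripper value outside its range is refused whole. The fingers move at their own pace and stop on an object; "squeeze" is the grip in N (left out, the last holds). Time passes only in rows, so rows that repeat a pose let the fingers close. It gives the time, the measured TCP pose, the force and the opening at its end, in the units of the state.
- manip.get_obs(): the state, without advancing time (a new reading comes with each control period).
- manip.get_image(name): name is "scene" or "side" or "wrist"; returns the picture (480x640x3 uint8, red, green, blue); there is no depth.
- manip.calibration(name): a dict with "fov_y" (degrees; the focal length in pixels is half the picture's height over the tangent of half this angle, whatever the lens; pixels are square), "cx", "cy" (the principal point, pixels), "R" (3x3) and "t" (3): a world point X has camera coordinates R X + t. Camera axes: x right, y down, z forward; pixel columns grow to the right and rows downward; lengths in m; the calibration is good to about 2 mm. A picture is of the moment at which its call begins: read the wrist's pose just before it. calibration takes no time and is no camera call; for the wrist camera it gives the pose at the moment of the call.
- manip.hand_in(): hands the job in, once; it reports no verdict.
The state is a dict: "clock": time; "joint_pos": joint angles; "dq": joint speeds; "joint_efforts": joint torques, N m; "position": TCP position; "ee_rot": TCP orientation; "force": force on the tool from outside, world axes, zero at the start; "torque": the same for the moment, N m; "gripper_width": finger opening in m.
Only numpy, scipy, OpenCV 4.12 (cv2) and the standard library are available. Lean on these libraries where they do the work, as an engineer would, in place of code of your own. Each camera call takes 0.05 s, during which the arm holds its last target.

## Task

In the low white two-lane rack, use the fingertips to roll the longer of the two round metal pots slowly up its sloped gutter, over the crest, so that it comes to rest in the dip against the end stop and does not roll back. Only push it: do not lift, pinch or carry it and do not flick it. Leave the shorter pot and everything else on the bench where it is.

Things in the scene. Friction and masses are not known exactly. Their poses are not given: they have to be found in the camera images.
- rack: White rack fixed to the bench, 248 mm long, 186 wide: two parallel sloped gutters. Origin on the bench under its middle; x points uphill along the gutters, y across, z up. Gutter centre lines at y = +45 and -45 mm, each 84 mm wide inside; side walls 6 mm thick stand 12 mm above the floor. End stop: upright plate, face at x = 115 mm, top at height 56 mm.
- low_edge (a point): Low end of the gutter floor, midway between gutters: rack x = -125 mm, height 14 mm. From here the floor rises straight at 7 degrees to the crest. A lip 8 mm high above the floor, at rack x = -107 to -100 mm, keeps the pots from rolling out.
- crest (a point): The crest, midway between gutters: rack x = 55 mm, floor height 36 mm. Beyond it the floor falls at 8 degrees to the end stop. A pot let go below the crest rolls back down to the lip; one whose centre has passed it rolls by itself into the dip against the end stop and stays.
- long_pot: The longer steel pot with a grey cap, lying on its side across its gutter: a cylinder 50 mm in diameter and 76 mm long, about 0.26 kg. It rolls freely. Origin at its centre; its y axis is its rolling axis, along the rack's y; x and z turn with it as it rolls. Starts at rest against the low lip in either gutter, centre at rack x = -85 mm, height 44 mm.
- short_pot: The shorter pot, same make and diameter (50 mm) but only 44 mm long, about 0.17 kg, lying against the low lip in the other gutter. Origin at its centre. To be left there.
- berth_left (a point): Where a pot's centre lies when parked against the end stop of the gutter at rack y = +45 mm (rack x = 90 mm, height 56 mm).
- berth_right (a point): The same point for the gutter at rack y = -45 mm.
- tip_box: Bystander: closed yellow box, 88 x 123 mm, 62 mm high. Origin at the centre of its underside.
- media_bottle: Bystander: amber bottle, 60 mm in diameter, 120 mm high, upright. Origin at the centre of its underside.
- dish: Bystander: shallow glass dish, 88 mm across, 16 mm high. Origin at the centre of its underside.

How it is judged:
By the outcome, as a careful person would: the job done as asked, in the order asked, and still so for the second after the job is handed in, with the robot touching nothing.
It also fails if it takes over 35 s, if anything falls off the work surface, if the arm or the gripper's body presses on something with over 40 N, if the wrist force passes 120 N, or if a joint passes its speed limit or range.

## Working session

There is one attempt and no reset: what is moved stays moved. The work goes in short steps, Python scripts to look and compute and a tool call to move; the robot and the scene stay as the last step left them, time stands still between calls to the robot, and variables do not carry over. Pictures are saved under pics/ and viewed, and the job is handed in when it is done.

Besides the shell and the picture viewer there is one more tool, called after ">>>" in YAML: its name, and indented under it one key for each argument. play_rows: Moves the arm, as the interface text tells. Its arguments: {"type":"object","properties":{"steps":{"type":"array"},"squeeze":{"type":"number"}},"required":["steps"]}

```bash
mkdir -p pics; python3 - <<'E'
from cell import manip
import cv2
o=manip.get_obs(); print(o['clock'],o['position'],o['ee_rot'],o['gripper_width'])
for n in ["scene","side","wrist"]:
    c=manip.calibration(n); print(n,c)
    cv2.imwrite(f"pics/{n}0.png",manip.get_image(n)[:,:,::-1])
E
```

```text
0.0 [0.16205061 0.65464636 0.2549278 ] [[-9.01008722e-04  2.40463416e-01  9.70657784e-01]
 [-2.19881364e-03  9.70655355e-01 -2.40464855e-01]
 [-9.99997177e-01 -2.35095651e-03 -3.45834703e-04]] 0.08519473861389769
scene {'fov_y': 43.38673875786753, 'cx': 311.2273323841349, 'cy': 233.37915571250994, 'R': array([[ 0.61524452,  0.78833057,  0.00301669],
       [ 0.59405658, -0.46110301, -0.65915157],
       [-0.51823832,  0.40733147, -0.75200406]]), 't': array([-0.30639022, -0.26675072,  1.65679008])}
side {'fov_y': 51.43844508742205, 'cx': 315.9589444718636, 'cy': 235.82711983377538, 'R': array([[-0.98386835, -0.17804721, -0.01738545],
       [-0.10778848,  0.66756285, -0.73670991],
       [ 0.14277502, -0.72295161, -0.6759854 ]]), 't': array([0.49620709, 0.10175906, 1.09199977])}
wrist {'fov_y': 66.74216426733308, 'cx': 316.08259814920063, 'cy': 242.05706930937365, 'R': array([[ 0.23989127,  0.97079706, -0.00228826],
       [ 0.91908527, -0.22635259,  0.32256282],
       [ 0.31262508, -0.07948311, -0.94654529]]), 't': array([-0.67350352, -0.04176645,  0.38071324])}
```

View pics/scene0.png

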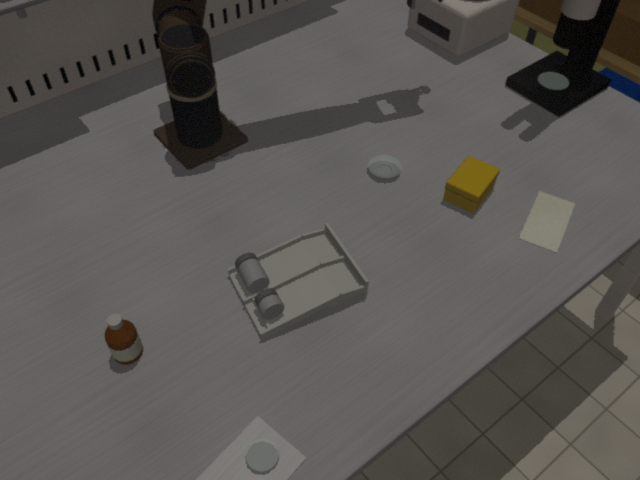

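View pics/side0.png

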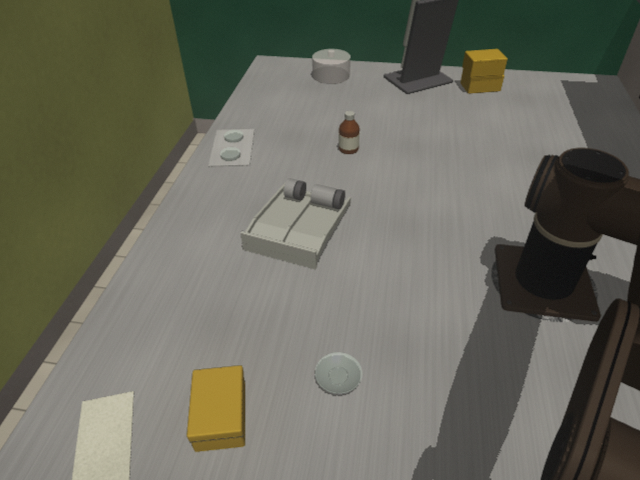

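View pics/wrist0.png

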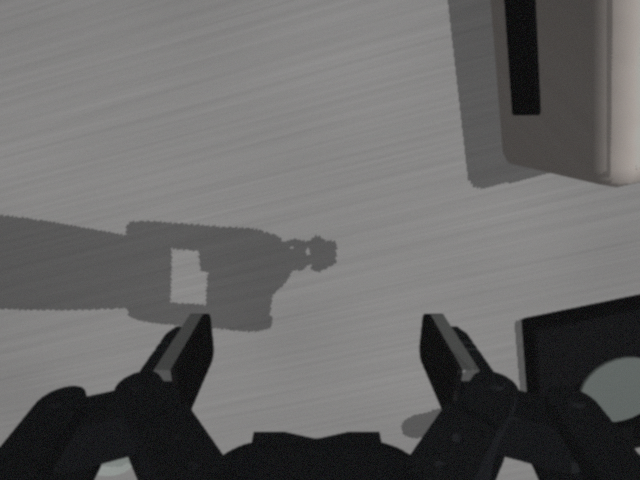

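The scene view shows the rack with its end stop at right (345,260). The pots are at the low end: the long one at (252,272), in the gutter nearer the robot, and the short one at (268,303). I'll enlarge both views to pick corners.

```bash
cat > h.py <<'E'
import numpy as np, cv2
from cell import manip
def ray(n,u,v):
    c=manip.calibration(n); f=240/np.tan(np.radians(c['fov_y']/2))
    R=np.array(c['R']);t=np.array(c['t'])
    d=R.T@np.array([(u-c['cx'])/f,(v-c['cy'])/f,1]); return -R.T@t,d
def onz(n,u,v,z):
    o,d=ray(n,u,v); return o+d*(z-o[2])/d[2]
def proj(n,X):
    c=manip.calibration(n); f=240/np.tan(np.radians(c['fov_y']/2))
    p=np.array(c['R'])@X+c['t']; return p[0]/p[2]*f+c['cx'],p[1]/p[2]*f+c['cy']
E
python3 - <<'E'
import cv2
a=cv2.imread('pics/scene0.png')[215:345,215:380]; b=cv2.imread('pics/side0.png')[170:275,230:365]
a=cv2.convertScaleAbs(a,alpha=1.3);b=cv2.convertScaleAbs(b,alpha=1.3)
cv2.imwrite('pics/sc_c.png',cv2.resize(a,None,fx=4.5,fy=4.5,interpolation=3))
cv2.imwrite('pics/si_c.png',cv2.resize(b,None,fx=5,fy=5,interpolation=3))
from h import *
print(onz('scene',252,272,.045),onz('scene',268,303,.045),onz('scene',345,260,.05),onz('side',327,195,.045))
E
```

```text
[ 0.50744263 -0.16836413  0.045     ] [ 0.59394712 -0.18764237  0.045     ] [0.60731819 0.00733327 0.05      ] [ 0.5069425  -0.17569805  0.045     ]
```

View pics/sc_c.png

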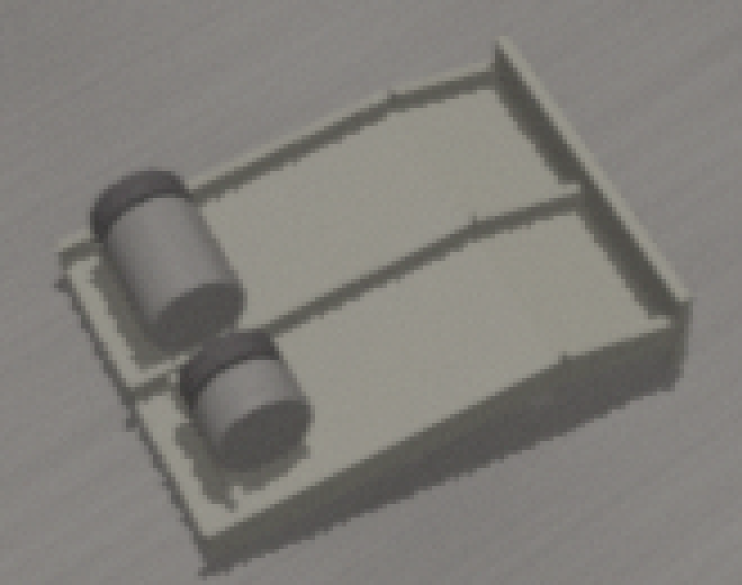

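View pics/si_c.png

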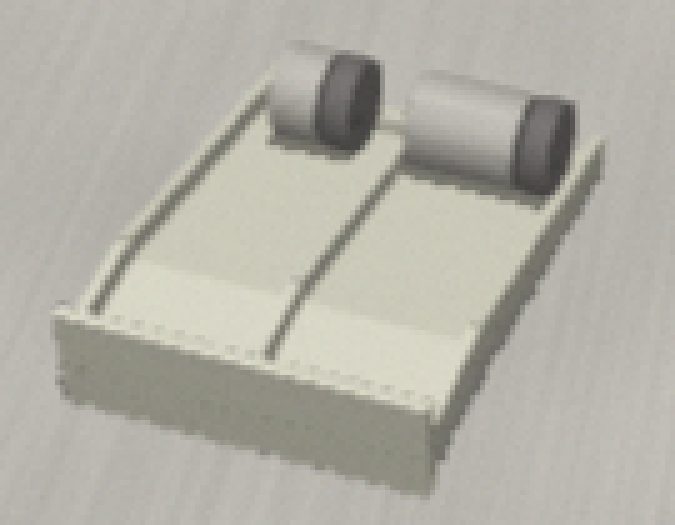

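```bash
python3 - <<'E'
from h import *
P=[('scene',500,40,.056,[123,93]),('scene',688,297,.056,[123,-93]),('scene',205,572,0,[-125,-93]),('scene',675,388,0,[123,-93]),
('side',55,312,.056,[123,-93]),('side',435,415,.056,[123,93]),('side',432,493,0,[123,93]),('side',65,395,0,[123,-93])]
A=[];B=[]
for n,u,v,z,r in P:
    if n=='scene': p=onz(n,215+u/4.5,215+v/4.5,z)
    else: p=onz(n,230+u/5,170+v/5,z)
    A.append(np.array(r)/1000);B.append(p[:2]);print(n,r,p)
A=np.array(A);B=np.array(B)
a=A-A.mean(0);b=B-B.mean(0)
U,S,Vt=np.linalg.svd(a.T@b);R=(Vt.T@U.T); 
t=B.mean(0)-R@A.mean(0)
print(R,t,np.degrees(np.arctan2(R[1,0],R[0,0])),np.linalg.det(R)); print((A@R.T+t-B)*1000)
for q in [(-.085,.045),(-.085,-.045),(.055,.045),(.09,.045)]:print(q,R@q+t)
# check crests proj, pot
for q,z in [((-.085,.045),.044),((.055,.0),.048),((-.125,0),.014)]:
    X=np.append(R@q+t,z); s=proj('scene',X);d=proj('side',X);print(q,[(s[0]-215)*4.5,(s[1]-215)*4.5],[(d[0]-230)*5,(d[1]-170)*5])
print('tool',manip.get_obs()['joint_pos'])
E
```

```text
scene [123, 93] [0.50423036 0.03775612 0.056     ]
scene [123, -93] [0.68331809 0.00560597 0.056     ]
scene [-125, -93] [ 0.63648801 -0.23908417  0.        ]
scene [123, -93] [ 0.69125927 -0.00420386  0.        ]
side [123, -93] [0.67731082 0.00692311 0.056     ]
side [123, 93] [0.49283538 0.04530965 0.056     ]
side [123, 93] [ 4.96183582e-01  3.94483133e-02 -1.11022302e-16]
side [123, -93] [ 6.80062942e-01  4.34151430e-03 -1.11022302e-16]
[[ 0.19138934 -0.9815142 ]
 [ 0.9815142   0.19138934]] [ 0.56728303 -0.09883742] 78.9661243622068 1.0
[[-4.68725672  1.93191078]
 [-1.21335083 -1.51636017]
 [-1.84782764 -0.24173457]
 [-9.15452946  8.29347712]
 [ 4.7939264  -2.83349741]
 [ 6.70771769 -5.62161407]
 [ 3.35951991  0.23971836]
 [ 2.04180067 -0.25190004]]
(-0.085, 0.045) [ 0.5068468  -0.17365361]
(-0.085, -0.045) [ 0.59518308 -0.19087865]
(0.055, 0.045) [ 0.53364131 -0.03624162]
(0.09, 0.045) [ 0.54033993 -0.00188863]
(-0.085, 0.045) [np.float64(156.72290676117092), np.float64(262.42118935824965)] [np.float64(484.53662066079374), np.float64(129.04280799563892)]
(0.055, 0.0) [np.float64(461.9610704489403), np.float64(219.27067626403763)] [np.float64(291.64291898215623), np.float64(274.351513880796)]
(-0.125, 0) [np.float64(120.55059753557303), np.float64(400.0112425870227)] [np.float64(431.32658357201535), np.float64(112.12565031148046)]
tool [ 6.74965652e+01  1.64445880e+01  9.04026947e+01  8.32184848e-04
  7.32580813e+01 -8.59521877e+00]
```

>>> play_rows:
  steps:
    - {"offset": [0, -2.9, 4.05], "rotation": [0.1267, 0, 0], "hand": 0}
    - {"offset": [0, -5.8, 8.1], "rotation": [0.2533, 0, 0], "hand": 0}
    - {"offset": [0, -8.7, 12.15], "rotation": [0.38, 0, 0], "hand": 0}
    - {"offset": [0, -11.6, 16.2], "rotation": [0.5067, 0, 0], "hand": 0}
    - {"offset": [0, -14.5, 20.25], "rotation": [0.6333, 0, 0], "hand": 0}
    - {"offset": [0, -17.4, 24.3], "rotation": [0.76, 0, 0], "hand": 0}
    - {"offset": [0, -20.3, 28.35], "rotation": [0.8867, 0, 0], "hand": 0}
    - {"offset": [0, -23.2, 32.4], "rotation": [1.0133, 0, 0], "hand": 0}
    - {"offset": [0, -26.1, 36.45], "rotation": [1.14, 0, 0], "hand": 0}
    - {"offset": [0, -29, 40.5], "rotation": [1.2667, 0, 0], "hand": 0}
    - {"offset": [0, -31.9, 44.55], "rotation": [1.3933, 0, 0], "hand": 0}
    - {"offset": [0, -34.8, 48.6], "rotation": [1.52, 0, 0], "hand": 0}

```text
clock: 1.35
position: [0.5512, 0.1988, 0.2561]
ee_rot: [[-0.0, 0.981, -0.196], [0.0, -0.196, -0.981], [-1.0, -0.0, -0.0]]
force: [0.2, 0.9, 0.6]
gripper_width: 0.043
```

>>> play_rows:
  steps:
    - {"offset": [0, 0.25, 4.4], "rotation": [0, 0, 0], "hand": 0}
    - {"offset": [0, 0.5, 8.8], "rotation": [0, 0, 0], "hand": 0}
    - {"offset": [0, 0.75, 13.2], "rotation": [0, 0, 0], "hand": 0}
    - {"offset": [0, 1.0, 17.6], "rotation": [0, 0, 0], "hand": 0}
    - {"offset": [0, 1.25, 22], "rotation": [0, 0, 0], "hand": 0}
    - {"offset": [0, 1.5, 26.4], "rotation": [0, 0, 0], "hand": 0}
    - {"offset": [0, 1.75, 30.8], "rotation": [0, 0, 0], "hand": 0}
    - {"offset": [0, 2.0, 35.2], "rotation": [0, 0, 0], "hand": 0}
    - {"offset": [0, 2.25, 39.6], "rotation": [0, 0, 0], "hand": 0}
    - {"offset": [0, 2.5, 43.8], "rotation": [0, 0, 0], "hand": 0}
    - {"offset": [0, 2.5, 43.8], "rotation": [0, 0, 0], "hand": 0}

```text
clock: 2.45
position: [0.4903, -0.2384, 0.2561]
ee_rot: [[-0.0, 0.981, -0.196], [-0.001, -0.196, -0.981], [-1.0, -0.0, 0.001]]
force: [-0.2, 0.5, -0.6]
gripper_width: 0.0428
```

```bash
python3 - <<'E'
from h import *
import json
o=manip.get_obs(); c=manip.calibration('wrist'); print(o['clock'],o['position'])
cv2.imwrite("pics/wrist1.png",manip.get_image('wrist')[:,:,::-1])
json.dump({k:np.array(v).tolist() for k,v in c.items()},open('w1.json','w'))
R=np.array(c['R']);print(-R.T@c['t'],R[2])
E
```

```text
2.45 [ 0.49030471 -0.23840402  0.2561134 ]
[ 0.50616859 -0.15699628  0.37321112] [-0.06336751 -0.31784188 -0.94602384]
```

View pics/wrist1.png

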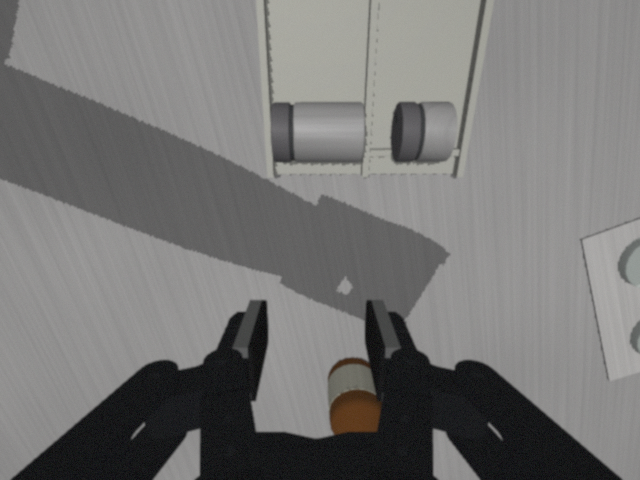

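The wrist view shows the rack almost square to the tool. The long pot spans (272..365, 102..162), and the rack's low end is at row ~176, columns 270 to 462. The amber bottle is close behind the gripper at (352,400), so I'll measure its clearance.

```bash
python3 - <<'E'
from h import *
print('bottle',onz('scene',126,357,0),onz('side',348,150,0),onz('side',349,115,.12),onz('scene',115,320,.12))
R=np.array([[.19139,-.98151],[.98151,.19139]]);t=np.array([.56728,-.09884])
for nm,u,v,z in [('low L outer',275,176,.026),('low R outer',460,178,.026),('wall L up',265,0,.045),('wall R up',490,0,.045),('pot front-ish c',319,132,.06),('pot left end',272,132,.044),('pot right end',365,132,.044),('pot top edge',320,102,.050),('pot bot edge',320,162,.036),('shortL',393,131,.044),('shortR',457,131,.044)]:
    p=onz('wrist',u,v,z); print(nm,p.round(4),(R.T@(p[:2]-t)*1000).round(1))
b=R.T@(np.array([onz('side',348,150,0)[:2],onz('scene',126,357,0)[:2]])-t).T*1000;print(b)
print(R.T@(manip.get_obs()['position'][:2]-t)*1000)
E
```

```text
bottle [ 0.49952612 -0.47092204  0.        ] [ 0.48974054 -0.45875498  0.        ] [ 0.48920752 -0.45241528  0.12      ] [ 0.49531231 -0.46127758  0.12      ]
low L outer [ 0.4579 -0.1984  0.026 ] [-118.7   88.3]
low R outer [ 0.6298 -0.2344  0.026 ] [-121.1  -87.3]
wall L up [ 0.4842 -0.0622  0.045 ] [20.  88.6]
wall R up [ 0.6554 -0.0962  0.045 ] [ 19.5 -86. ]
pot front-ish c [ 0.5065 -0.1661  0.06  ] [-77.7  46.8]
pot left end [ 0.4666 -0.1588  0.044 ] [-78.1  87.4]
pot right end [ 0.5455 -0.1744  0.044 ] [-78.4   6.9]
pot top edge [ 0.5118 -0.1433  0.05  ] [-54.2  45.9]
pot bot edge [ 0.5024 -0.1928  0.036 ] [-104.7   45.7]
shortL [ 0.5694 -0.1783  0.044 ] [-77.6 -17.3]
shortR [ 0.6236 -0.1891  0.044 ] [-77.8 -72.6]
[[-368.10042651 -378.16965801]
 [   7.22162606   -4.71167331]]
[-149.43279409   48.96662551]
```

>>> play_rows:
  steps:
    - {"offset": [3, 0.3, 0], "rotation": [0, 0, 0], "hand": 0}
    - {"offset": [7, 0.3, 0], "rotation": [0, 0, 0], "hand": 0}
    - {"offset": [11, 0.3, 0], "rotation": [0, 0, 0], "hand": 0}
    - {"offset": [14, 0.3, 0], "rotation": [0, 0, 0], "hand": 0}
    - {"offset": [16.5, 0.3, 0], "rotation": [0, 0, 0], "hand": 0}
    - {"offset": [18.5, 0.3, 0], "rotation": [0, 0, 0], "hand": 0}
    - {"offset": [19.4, 0.3, 0], "rotation": [0, 0, 0], "hand": 0}
    - {"offset": [19.4, 0.3, 0], "rotation": [0, 0, 0], "hand": 0}

```text
clock: 3.3
position: [0.4936, -0.2331, 0.061]
ee_rot: [[-0.003, 0.982, -0.19], [0.002, -0.19, -0.982], [-1.0, -0.003, -0.002]]
force: [-0.8, 0.4, 0.2]
gripper_width: 0.0426
```

```bash
python3 - <<'E'
from h import *
o=manip.get_obs(); print(o['clock'],o['position'],o['force'])
for n,s in [('side',(130,250,260,420)),('scene',(180,350,150,380)),]:
    im=manip.get_image(n)[:,:,::-1][s[0]:s[1],s[2]:s[3]]
    cv2.imwrite(f"pics/{n}2.png",cv2.resize(cv2.convertScaleAbs(im,alpha=1.4),None,fx=3.4,fy=3.4,interpolation=3))
cv2.imwrite("pics/wrist2.png",manip.get_image('wrist')[:,:,::-1])
E
```

```text
3.3 [ 0.49355416 -0.23308994  0.06095431] [-0.82125713  0.37169751  0.17369943]
```

View pics/side2.png

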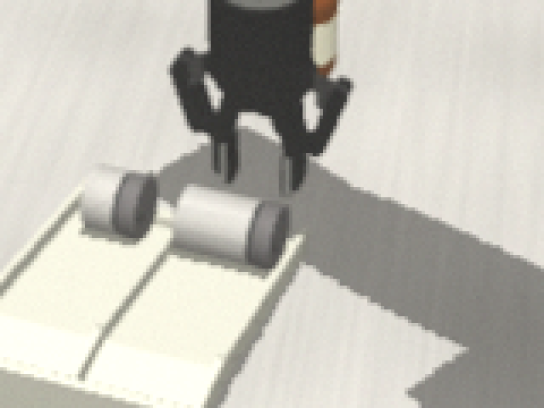

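View pics/scene2.png

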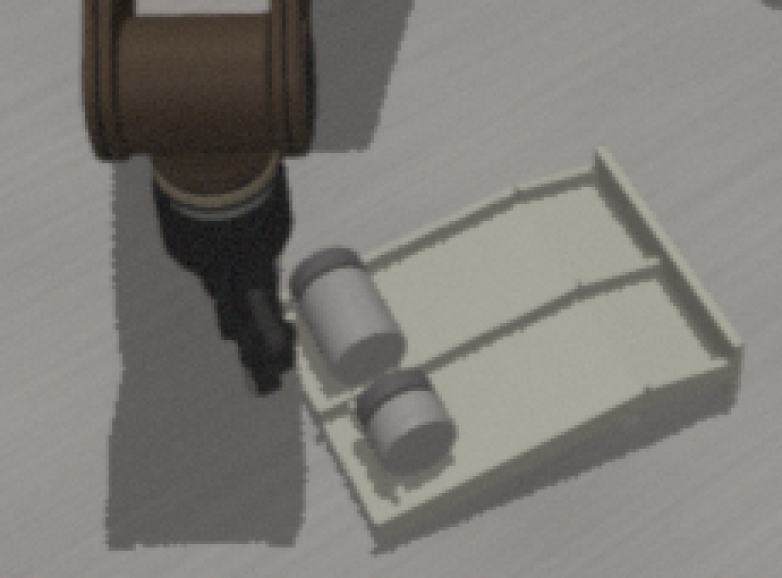

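View pics/wrist2.png

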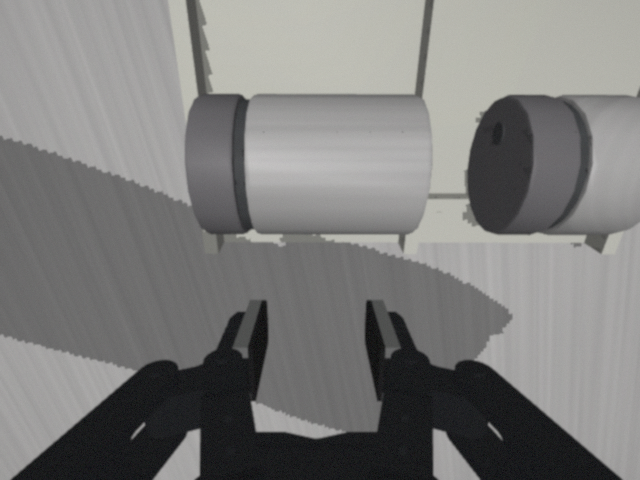

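```bash
python3 - <<'E'
from h import *
o=manip.get_obs(); print(o['clock'],o['position'])
X=np.array([.19139,.98151,0])
for u,v in [(292,193),(228,183)]:
  for off in (-.011,.011):
    c,d=ray('side',260+u/3.4,130+v/3.4); p=c+d*((o['position']+off*X-c)@X)/(d@X); print(off,p.round(4))
R=np.array([[.19139,-.98151],[.98151,.19139]]);t=np.array([.56728,-.09884])
print(R.T@(o['position'][:2]-t)*1000)
for u,v,z in [(310,234,.04),(310,243,.014)]:
  p=onz('wrist',u,v,z);print(p,R.T@(p[:2]-t)*1000)
E
```

```text
3.45 [ 0.49519001 -0.23489404  0.06370939]
-0.011 [ 0.4672 -0.2406  0.0274]
0.011 [ 0.4645 -0.2177  0.0447]
-0.011 [ 0.5192 -0.2508  0.0236]
0.011 [ 0.5153 -0.2276  0.041 ]
[-147.33569922   44.71766443]
[ 0.4996988  -0.19692422  0.04      ] [-109.20501088   47.55928233]
[ 0.49685662 -0.20944128  0.014     ] [-122.03458862   47.95327213]
```

>>> play_rows:
  steps:
    - {"offset": [0, 0, -0.6], "rotation": [0, 0, 0], "hand": 0}
    - {"offset": [0, 0, -1.2], "rotation": [0, 0, 0], "hand": 0}
    - {"offset": [0, 0, -1.7], "rotation": [0, 0, 0], "hand": 0}
    - {"offset": [0, 0, -2.1], "rotation": [0, 0, 0], "hand": 0}
    - {"offset": [0, 0, -2.3], "rotation": [0, 0, 0], "hand": 0}
    - {"offset": [0, 0, -2.5], "rotation": [0, 0, 0], "hand": 0}
    - {"offset": [0, 0, -2.7], "rotation": [0, 0, 0], "hand": 0}
    - {"offset": [0, 0, -2.9], "rotation": [0, 0, 0], "hand": 0}
    - {"offset": [-0.04, 0, -3.2], "rotation": [0, 0, 0], "hand": 0}
    - {"offset": [-0.08, 0, -3.5], "rotation": [0, 0, 0], "hand": 0}
    - {"offset": [-0.12, 0, -3.8], "rotation": [0, 0, 0], "hand": 0}
    - {"offset": [-0.16, 0, -4.1], "rotation": [0, 0, 0], "hand": 0}

```text
clock: 4.65
position: [0.5028, -0.1951, 0.0648]
ee_rot: [[0.002, 0.982, -0.191], [-0.001, -0.191, -0.982], [-1.0, 0.002, 0.001]]
force: [-0.5, -2.5, 2.6]
gripper_width: 0.0427
```

```bash
python3 - <<'E'
from h import *
o=manip.get_obs(); print(o['clock'],o['position'],o['force'])
R=np.array([[.19139,-.98151],[.98151,.19139]]);t=np.array([.56728,-.09884]);print(R.T@(o['position'][:2]-t)*1000)
cv2.imwrite("pics/wrist3.png",manip.get_image('wrist')[:,:,::-1])
E
```

```text
4.65 [ 0.50282828 -0.19505571  0.06480044] [-0.54776382 -2.54003103  2.62955216]
[-106.77209365   44.84528336]
```

View pics/wrist3.png

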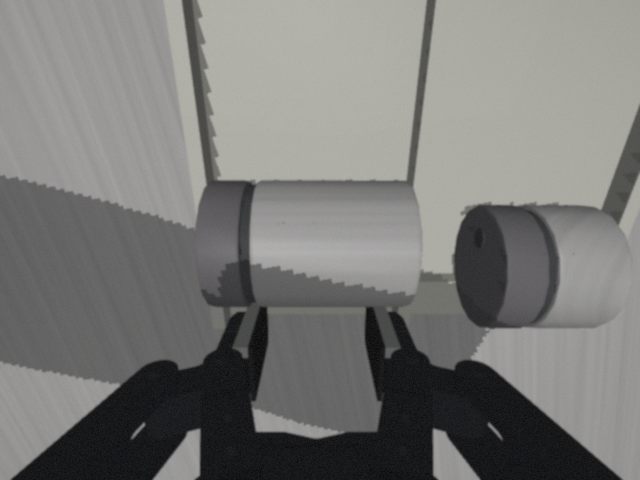

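The fingers are on the pot, which has rolled off the lip and stays square to the gutter. I'll keep pushing.

>>> play_rows:
  steps:
    - {"offset": [-0.04, 0, -0.35], "rotation": [0, 0, 0], "hand": 0}
    - {"offset": [-0.09, 0, -0.7], "rotation": [0, 0, 0], "hand": 0}
    - {"offset": [-0.13, 0, -1.05], "rotation": [0, 0, 0], "hand": 0}
    - {"offset": [-0.17, 0, -1.4], "rotation": [0, 0, 0], "hand": 0}
    - {"offset": [-0.21, 0, -1.75], "rotation": [0, 0, 0], "hand": 0}
    - {"offset": [-0.26, 0, -2.1], "rotation": [0, 0, 0], "hand": 0}
    - {"offset": [-0.3, 0, -2.45], "rotation": [0, 0, 0], "hand": 0}
    - {"offset": [-0.34, 0, -2.8], "rotation": [0, 0, 0], "hand": 0}
    - {"offset": [-0.39, 0, -3.15], "rotation": [0, 0, 0], "hand": 0}
    - {"offset": [-0.43, 0, -3.5], "rotation": [0, 0, 0], "hand": 0}
    - {"offset": [-0.47, 0, -3.85], "rotation": [0, 0, 0], "hand": 0}
    - {"offset": [-0.52, 0, -4.2], "rotation": [0, 0, 0], "hand": 0}

```text
clock: 5.9
position: [0.5101, -0.153, 0.0691]
ee_rot: [[-0.0, 0.982, -0.191], [0.0, -0.191, -0.982], [-1.0, -0.0, 0.0]]
force: [0.2, -3.1, 3.0]
gripper_width: 0.043
```

>>> play_rows:
  steps:
    - {"offset": [-0.04, 0, -0.35], "rotation": [0, 0, 0], "hand": 0}
    - {"offset": [-0.09, 0, -0.7], "rotation": [0, 0, 0], "hand": 0}
    - {"offset": [-0.13, 0, -1.05], "rotation": [0, 0, 0], "hand": 0}
    - {"offset": [-0.17, 0, -1.4], "rotation": [0, 0, 0], "hand": 0}
    - {"offset": [-0.21, 0, -1.75], "rotation": [0, 0, 0], "hand": 0}
    - {"offset": [-0.26, 0, -2.1], "rotation": [0, 0, 0], "hand": 0}
    - {"offset": [-0.3, 0, -2.45], "rotation": [0, 0, 0], "hand": 0}
    - {"offset": [-0.34, 0, -2.8], "rotation": [0, 0, 0], "hand": 0}
    - {"offset": [-0.39, 0, -3.15], "rotation": [0, 0, 0], "hand": 0}
    - {"offset": [-0.43, 0, -3.5], "rotation": [0, 0, 0], "hand": 0}
    - {"offset": [-0.47, 0, -3.85], "rotation": [0, 0, 0], "hand": 0}
    - {"offset": [-0.52, 0, -4.2], "rotation": [0, 0, 0], "hand": 0}

```text
clock: 7.1
position: [0.5181, -0.1117, 0.0743]
ee_rot: [[-0.0, 0.982, -0.191], [0.0, -0.191, -0.982], [-1.0, -0.0, -0.0]]
force: [-0.5, -3.4, 3.0]
gripper_width: 0.0426
```

```bash
python3 - <<'E'
from h import *
o=manip.get_obs(); print(o['clock'],o['position'],o['force'])
R=np.array([[.19139,-.98151],[.98151,.19139]]);t=np.array([.56728,-.09884]);print(R.T@(o['position'][:2]-t)*1000)
cv2.imwrite("pics/wrist4.png",manip.get_image('wrist')[:,:,::-1])
im=manip.get_image('side')[:,:,::-1][130:280,220:400]
cv2.imwrite(f"pics/side4.png",cv2.resize(cv2.convertScaleAbs(im,alpha=1.4),None,fx=3.4,fy=3.4,interpolation=3))
E
```

```text
7.1 [ 0.51807824 -0.11171961  0.0743311 ] [-0.45030239 -3.42716684  2.97590765]
[-22.05819377  45.82699384]
```

View pics/wrist4.png

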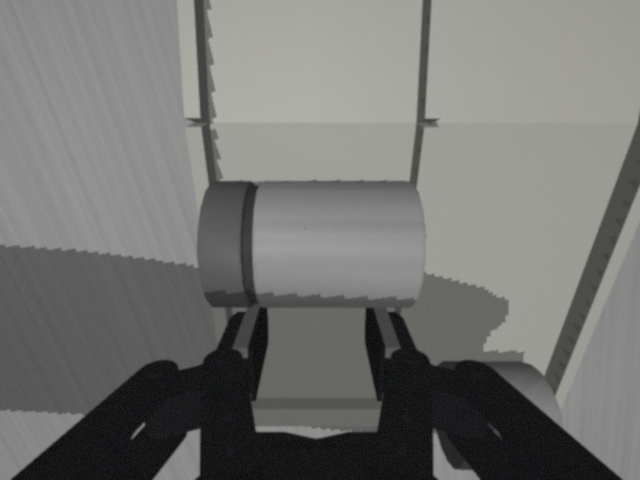

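View pics/side4.png

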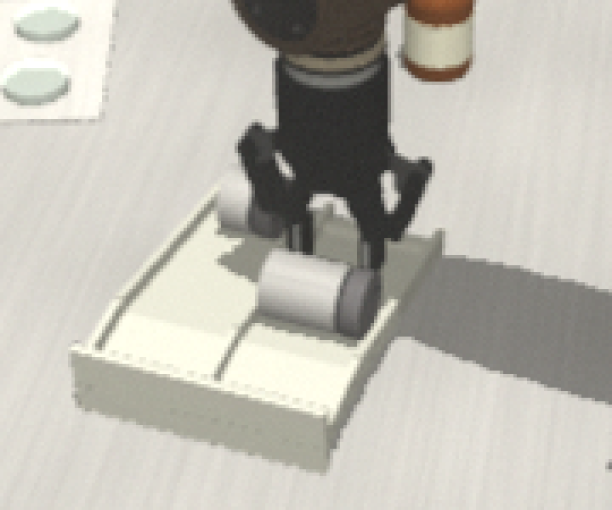

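>>> play_rows:
  steps:
    - {"offset": [-0.04, 0, -0.33], "rotation": [0, 0, 0], "hand": 0}
    - {"offset": [-0.08, 0, -0.66], "rotation": [0, 0, 0], "hand": 0}
    - {"offset": [-0.12, 0, -1.0], "rotation": [0, 0, 0], "hand": 0}
    - {"offset": [-0.16, 0, -1.33], "rotation": [0, 0, 0], "hand": 0}
    - {"offset": [-0.2, 0, -1.66], "rotation": [0, 0, 0], "hand": 0}
    - {"offset": [-0.25, 0, -2.0], "rotation": [0, 0, 0], "hand": 0}
    - {"offset": [-0.29, 0, -2.33], "rotation": [0, 0, 0], "hand": 0}
    - {"offset": [-0.33, 0, -2.66], "rotation": [0, 0, 0], "hand": 0}
    - {"offset": [-0.37, 0, -3.0], "rotation": [0, 0, 0], "hand": 0}
    - {"offset": [-0.41, 0, -3.3], "rotation": [0, 0, 0], "hand": 0}
    - {"offset": [-0.45, 0, -3.6], "rotation": [0, 0, 0], "hand": 0}
    - {"offset": [-0.48, 0, -3.9], "rotation": [0, 0, 0], "hand": 0}

```text
clock: 8.4
position: [0.5256, -0.0735, 0.0792]
ee_rot: [[-0.0, 0.982, -0.191], [-0.0, -0.191, -0.982], [-1.0, -0.0, 0.0]]
force: [0.2, -2.5, 2.8]
gripper_width: 0.0429
```

```bash
python3 - <<'E'
from h import *
o=manip.get_obs(); print(o['clock'],o['position'],o['force'])
cv2.imwrite("pics/wrist5.png",manip.get_image('wrist')[:,:,::-1])
E
```

```text
8.4 [ 0.52556632 -0.07350406  0.07915852] [ 0.16862161 -2.50242308  2.79384978]
```

View pics/wrist5.png

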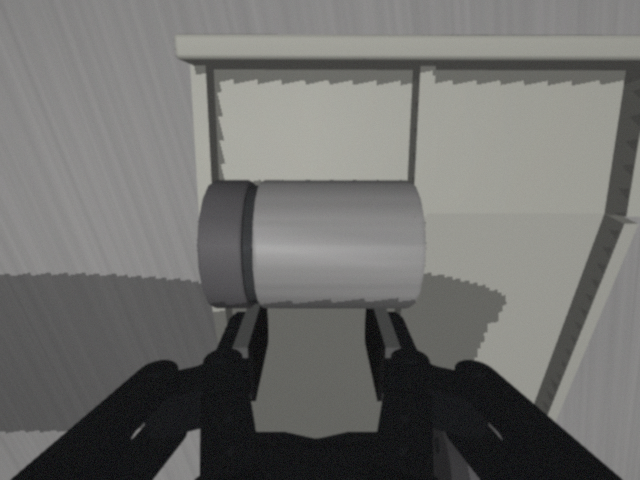

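>>> play_rows:
  steps:
    - {"offset": [-0.02, 0, -0.2], "rotation": [0, 0, 0], "hand": 0}
    - {"offset": [-0.03, 0, -0.4], "rotation": [0, 0, 0], "hand": 0}
    - {"offset": [-0.04, 0, -0.6], "rotation": [0, 0, 0], "hand": 0}
    - {"offset": [-0.04, 0, -0.8], "rotation": [0, 0, 0], "hand": 0}
    - {"offset": [-0.04, 0, -1.0], "rotation": [0, 0, 0], "hand": 0}
    - {"offset": [-0.04, 0, -1.2], "rotation": [0, 0, 0], "hand": 0}
    - {"offset": [-0.04, 0, -1.4], "rotation": [0, 0, 0], "hand": 0}
    - {"offset": [-0.04, 0, -1.6], "rotation": [0, 0, 0], "hand": 0}
    - {"offset": [-0.04, 0, -1.8], "rotation": [0, 0, 0], "hand": 0}
    - {"offset": [-0.04, 0, -2.0], "rotation": [0, 0, 0], "hand": 0}

```text
clock: 9.45
position: [0.5294, -0.0539, 0.0795]
ee_rot: [[0.0, 0.982, -0.191], [0.0, -0.191, -0.982], [-1.0, 0.0, -0.0]]
force: [-0.6, -0.9, 0.3]
gripper_width: 0.0427
```

```bash
python3 - <<'E'
from h import *
o=manip.get_obs(); print(o['clock'],o['position'],o['force'])
cv2.imwrite("pics/wrist6.png",manip.get_image('wrist')[:,:,::-1])
E
```

```text
9.45 [ 0.52938947 -0.05391507  0.07953757] [-0.57891265 -0.87977672  0.31700166]
```

View pics/wrist6.png

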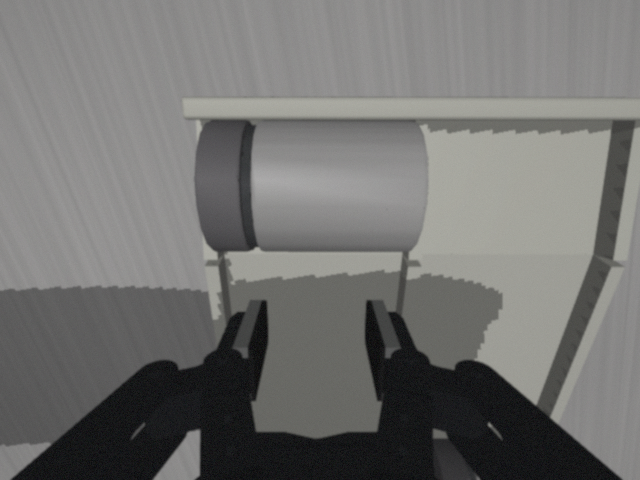

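The pot has rolled clear of the fingertips and sits against the end stop. I'll lift straight up and check.

>>> play_rows:
  steps:
    - {"offset": [-1, 0, 0.5], "rotation": [0, 0, 0], "hand": 0}
    - {"offset": [-3, 0, 0.5], "rotation": [0, 0, 0], "hand": 0}
    - {"offset": [-6, 0, 0.5], "rotation": [0, 0, 0], "hand": 0}
    - {"offset": [-9, 0, 0.5], "rotation": [0, 0, 0], "hand": 0}
    - {"offset": [-12, 0, 0.5], "rotation": [0, 0, 0], "hand": 0}
    - {"offset": [-15, 0, 0.5], "rotation": [0, 0, 0], "hand": 0}
    - {"offset": [-17, 0, 0.5], "rotation": [0, 0, 0], "hand": 0}
    - {"offset": [-18, 0, 0.5], "rotation": [0, 0, 0], "hand": 0}
    - {"offset": [-18, 0, 0.5], "rotation": [0, 0, 0], "hand": 0}
    - {"offset": [-18, 0, 0.5], "rotation": [0, 0, 0], "hand": 0}

```text
clock: 10.5
position: [0.5279, -0.0591, 0.2586]
ee_rot: [[-0.001, 0.982, -0.191], [0.0, -0.191, -0.982], [-1.0, -0.001, -0.0]]
force: [-0.8, 0.8, -0.6]
gripper_width: 0.0426
```

```bash
python3 - <<'E'
from h import *
o=manip.get_obs(); print(o['clock'],o['position'],o['force'])
a=manip.get_image('side')[:,:,::-1]; cv2.imwrite("pics/side7.png",a)
b=manip.get_image('scene')[:,:,::-1]; cv2.imwrite("pics/scene7.png",b)
cv2.imwrite("pics/c7.png",np.hstack([cv2.resize(a[160:280,230:370],(400,343),interpolation=3),cv2.resize(b[215:345,215:380],(400,343))]))
E
```

```text
10.5 [ 0.52787602 -0.05905173  0.25863868] [-0.82877725  0.83734084 -0.64098079]
```

View pics/side7.png

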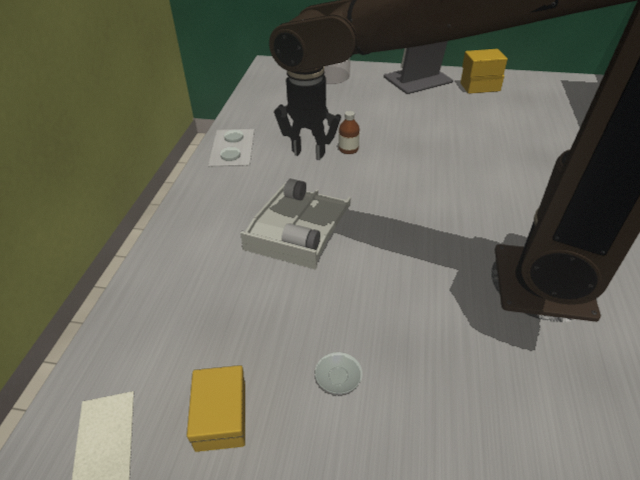

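View pics/c7.png

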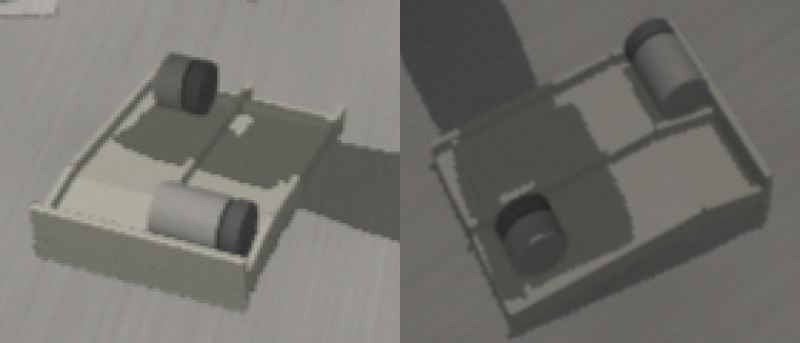

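Both views show the long pot lying against the end stop. The short pot's outline spans side columns 284–306, the same as before. The box, dish and bottle haven't moved.

```bash
python3 - <<'E'
from cell import manip
print(manip.hand_in())
E
```

```text
the job is handed in; nothing more can be done
None
```

The long pot is parked in the dip against the end stop of its gutter (rack y = +45 mm), and the job is handed in. With the gripper half open, I pushed it up the slope with both fingertips at about 3 cm/s, slowing to 2 cm/s at the crest. It then rolled the last bit into the dip by itself, ahead of the fingers. The push forces read at the end of each move were about 3 N.

**Final checks:** After the arm lifted clear, the side and scene pictures about 1 s later showed the pot still resting on the stop. The short pot was still at its lip, and the box, dish and bottle had not moved as far as I could see. The clock was about 10.6 s at hand-in, with the tool about 0.26 m up and touching nothing.

**Disagreements:** The rack position differed by about 3–8 mm between cameras, and one corner I picked was off by more, about 12 mm. I worked around this by using the wrist camera for the contact point and the crest. I judged the final parked position by eye from the pictures and did not measure it against the berth coordinates.

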